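Feed three screw caps into the cap magazine's track

ROBOT

A 6-joint arm with a two-finger parallel gripper is mounted at the origin on the work surface. World frame = base frame: x ahead of the robot, y to its left, z up, the work surface at z = 0. Lengths are in m, angles in degrees, forces in N, time in s.
With the tool pointing down it reaches from about 0.375 to 0.75 m from the base axis. Payload 9 kg.
Tool frame: the origin (TCP) lies where the fingers leave the gripper's body, on its centre line; the fingertips stand 73 mm ahead of it and the grasp point (between the pads) lies 54 mm ahead of it (robot.tip_reach is the distance from the TCP to the fingertips, in m); z points along the fingers, y is the line along which they close (so a half turn about z gives the same grasp; the last joint's range is limited). The gripper opens to 85 mm and grips with 20 to 120 N. Pads are 22 mm wide; open, the fingers measure 114 mm over their backs; the gripper's body (76 mm by 85 mm) begins 54 mm behind the grasp point. The pads swing forward as they close: fully open they stand 13 mm farther back than shut.
Start: joints at [-87.588, 5.964, 5.575, 89.605, 0, 77.527], TCP at [0.154, -0.58, 0.304] pointing down, gripper open.
Joint ranges: [-171.21, 171.21], [-48.23, 106.86], [-62.78, 66.21], [-105.2, 120.99], [-86.42, 89.51], [-180, 180]. Speed limits (degrees/s): [127.2, 127.2, 147.25, 180, 180, 180].

INTERFACE

Orientations are given as [roll, pitch, yaw] about the fixed x, y, z axes, in that order (R = Rz(yaw) Ry(pitch) Rx(roll)).
In Python, from plant import robot gives the robot as it stands. Calls block until the motion is done:
- robot.move_pose(position, orientation): joint-space move of the TCP to a pose.
- robot.line_to(position, vel=0.15, rotation=None, guard=None): straight line of the TCP; rotation=None keeps the orientation; vel is the mean speed in m/s. With guard (N) it stops when the force on the tool has changed by that much, and returns True; else False.
- robot.goto_joints(angles): joint-space move.
- robot.set_gripper(opening): finger opening in m; the grip force is fixed at half the most; returns when the fingers have stopped.
- robot.pause(seconds).
- robot.ik(position, orientation): joint angles nearest the present ones, or None.
- robot.observe(): the state.
- robot.grab_frame(name): name is "side" or "top"; returns the picture (420x560x3 uint8, blue, green, red); there is no depth.
- robot.get_calibration(name): a dict with "vertical_fov" (degrees; the focal length in pixels is half the picture's height over the tangent of half this angle, whatever the lens; pixels are square), "cx", "cy" (the principal point, pixels), "rvec" (rotation vector, rad) and "tvec" (3), from world to camera coordinates, as OpenCV has them. Camera axes: x right, y down, z forward; pixel columns grow to the right and rows downward; lengths in m; the calibration is good to about 2 mm. A picture is of the moment at which its call begins. get_calibration takes no time and is no camera call.
A pose or a line that the arm cannot do raises robot.IKError and nothing moves.
- robot.job_done(): hands the job in; it is judged then, once.
The state is a dict: "time": time; "q": joint angles; "qvel": joint speeds; "joint_torque": joint torques, N m; "tool_pos": TCP position; "tcp_rot": TCP orientation; "ft_force": force on the tool from outside, world axes, zero at the start; "torque": the same for the moment, N m; "gripper_width": finger opening in m; "gripper_force": force on a finger pad.
Only numpy, scipy, OpenCV 4.12 (cv2) and the standard library are available. Lean on these libraries where they do the work, as an engineer would, in place of code of your own. Each camera call takes 0.05 s, during which the arm holds its last target. There are 200 camera calls.

TASK

Top up the capping machine's cap magazine: with your fingertips, sweep the three loose white screw caps lying on its deck through the narrow gate one at a time, each until it drops flat into the sunken track behind the two caps already queued there. Only push them gently along the deck, never pinching or lifting a cap, and leave the red spout cap on the deck, clear of the gate. Do not disturb the two pots or the spatula beside the magazine.

Things in the scene. Friction and masses are not known exactly. Their poses are not given: they have to be found in the camera images.
- tray: steel cap magazine, fixed. Origin on the bench under the middle of the gate; y runs from the deck through the gate along the track, x across, z up. Flat deck 14 mm above the bench: x -100 to 100, y -250 to 0 mm. Two straight cheeks narrow it from 200 mm wide at y = -95 to 46 mm at the gate. Rims, cheeks and rails stand only 7 mm above the deck: fingertips can pass over them. Low handle at the rear, to y = -287
- gate (a point): middle of the gate, 46 mm wide, at deck height (14 mm above the bench), on the sharp edge where the deck drops 4 mm to the track's floor. A cap that has dropped in lies flat with its centre 20 mm or more past this edge; each new cap pushes the earlier ones on
- track_end (a point): foot of the end stop, 216 mm past the gate, on the midline of the track's floor, 10 mm above the bench. Track: single file, 46 mm wide, its rails 11 mm above its floor, end stop 21 mm above it. It takes five caps in a row with 16 mm to spare
- cap_a: plain white ribbed screw cap, closed top up: a disc 40 mm in diameter and 22 mm high, 11 to 17 g; origin at the centre of its underside, z up; lies loose on the deck
- cap_b: plain white ribbed screw cap, closed top up: a disc 40 mm in diameter and 22 mm high, 11 to 17 g; origin at the centre of its underside, z up; lies loose on the deck
- cap_c: plain white ribbed screw cap, closed top up: a disc 40 mm in diameter and 22 mm high, 11 to 17 g; origin at the centre of its underside, z up; lies loose on the deck
- red_cap: red spout cap, to be left on the deck: a disc 50 mm in diameter and 12 mm high with a raised step and a spout to 30 mm height, wider than the gate; origin at the centre of its underside, z up. It lies among the white caps, in any of the four places
- queued_1: plain white ribbed screw cap, closed top up: a disc 40 mm in diameter and 22 mm high, 11 to 17 g; origin at the centre of its underside, z up; already in the track, against its end stop
- queued_2: plain white ribbed screw cap, closed top up: a disc 40 mm in diameter and 22 mm high, 11 to 17 g; origin at the centre of its underside, z up; already in the track, next to the first; its near edge is about 135 mm beyond the gate
- pot_1: white closed sample pot with white lid standing on the bench beside the track, 48 mm in diameter, 62 mm high; origin at the centre of its underside. Bystander
- pot_2: the same with red lid. Bystander
- spatula: slim steel laboratory spatula, 170 mm long, 12 mm wide, 4 mm thick, lying flat on the bench on the robot's side of the track; origin under its middle, along its x axis. Bystander

How it is judged (in metres and radians):
On the way, in this order (a step that is already met when the one before it is completed fails the run):
1. one white cap has dropped into the track (((y of cap_a in the frame of tray between 0.016 and 0.215 m and z of cap_a in the frame of tray between 0.005 and 0.0118 m and x of cap_a in the frame of tray between -0.008 and 0.008 m) or (y of cap_b in the frame of tray between 0.016 and 0.215 m and z of cap_b in the frame of tray between 0.005 and 0.0118 m and x of cap_b in the frame of tray between -0.008 and 0.008 m) or (y of cap_c in the frame of tray between 0.016 and 0.215 m and z of cap_c in the frame of tray between 0.005 and 0.0118 m and x of cap_c in the frame of tray between -0.008 and 0.008 m))), for 0.2 s.
2. a second white cap has dropped into the track, after the first ((((y of cap_a in the frame of tray between 0.016 and 0.215 m and z of cap_a in the frame of tray between 0.005 and 0.0118 m and x of cap_a in the frame of tray between -0.008 and 0.008 m) and (y of cap_b in the frame of tray between 0.016 and 0.215 m and z of cap_b in the frame of tray between 0.005 and 0.0118 m and x of cap_b in the frame of tray between -0.008 and 0.008 m)) or ((y of cap_b in the frame of tray between 0.016 and 0.215 m and z of cap_b in the frame of tray between 0.005 and 0.0118 m and x of cap_b in the frame of tray between -0.008 and 0.008 m) and (y of cap_c in the frame of tray between 0.016 and 0.215 m and z of cap_c in the frame of tray between 0.005 and 0.0118 m and x of cap_c in the frame of tray between -0.008 and 0.008 m)) or ((y of cap_a in the frame of tray between 0.016 and 0.215 m and z of cap_a in the frame of tray between 0.005 and 0.0118 m and x of cap_a in the frame of tray between -0.008 and 0.008 m) and (y of cap_c in the frame of tray between 0.016 and 0.215 m and z of cap_c in the frame of tray between 0.005 and 0.0118 m and x of cap_c in the frame of tray between -0.008 and 0.008 m)))), for 0.2 s.
3. the third white cap has dropped into the track, after the second (y of cap_a in the frame of tray between 0.016 and 0.215 m and z of cap_a in the frame of tray between 0.005 and 0.0118 m and x of cap_a in the frame of tray between -0.008 and 0.008 m and y of cap_b in the frame of tray between 0.016 and 0.215 m and z of cap_b in the frame of tray between 0.005 and 0.0118 m and x of cap_b in the frame of tray between -0.008 and 0.008 m and y of cap_c in the frame of tray between 0.016 and 0.215 m and z of cap_c in the frame of tray between 0.005 and 0.0118 m and x of cap_c in the frame of tray between -0.008 and 0.008 m), for 0.2 s.
At the end, for the whole second after the job is handed in: All three white caps at rest, flat on the track floor (within 1.8 mm, 0.08 rad), centres at least 16 mm past the gate and within 8 mm of the midline; the two queued caps still in the track; the red cap flat on the deck, its centre at least 30 mm short of the gate (all of step 3 and angle between each of cap_a, cap_b, cap_c's own z axis and vertical below 0.08 rad and linear speed of each of cap_a, cap_b, cap_c below 0.02 m/s and y of each of queued_1, queued_2 in the frame of tray above 0.1 m and z of each of queued_1, queued_2 in the frame of tray below 0.0118 m and y of red_cap in the frame of tray between -0.25 and -0.03 m and x of red_cap in the frame of tray between -0.1 and 0.1 m and z of red_cap in the frame of tray below 0.02 m and angle between red_cap's own z axis and vertical below 0.2 rad); the robot touches nothing.
It fails at once if a cap was lifted or tipped over (its underside's centre more than 14 mm above the deck) (height (world z) of any of cap_a, cap_b, cap_c, queued_1, queued_2, red_cap above 0.028 m).
It fails at once if a cap was pinched or pushed hard (over 25 N from the fingers) (contact force between the fingers and cap_a above 25 N or contact force between the fingers and cap_b above 25 N or contact force between the fingers and cap_c above 25 N or contact force between the fingers and queued_1 above 25 N or contact force between the fingers and queued_2 above 25 N or contact force between the fingers and red_cap above 25 N).
It fails at once if a pot or the spatula was disturbed (moved over 20 mm, or a pot tipped) (distance of any of pot_1, pot_2, spatula from where it was at the start of the episode above 0.02 m or angle between any of pot_1, pot_2's own z axis and vertical above 0.25 rad).
It also fails if it takes over 72 s, if anything falls off the work surface, if the arm or the gripper's body presses on something with over 40 N, if the wrist force passes 120 N, or if a joint passes its speed limit or range.

## Working session

There is one attempt and no reset: what is moved stays moved. The work goes in short steps, each a Python script; the robot and the scene stay as the last script left them, time stands still between calls to the robot, and variables do not carry over. Pictures are saved under pics/ and viewed, at most 10 in all, crops included, and the job is handed in when it is done.

```bash
mkdir -p pics; ls; python3 - <<'E'
from plant import robot
import cv2
for n in("top","side"):
    cv2.imwrite(f"pics/{n}0.png",robot.grab_frame(n)); print(n,robot.get_calibration(n))
o=robot.observe(); print(o["time"],o["tool_pos"],o["tcp_rot"])
E
```

```text
pics
top {'vertical_fov': 42.12506725315929, 'cx': 275.3381466320691, 'cy': 215.49035823206174, 'rvec': array([ 2.12882559, -2.17337981,  0.1224395 ]), 'tvec': array([0.11377936, 0.59186936, 0.85999254])}
side {'vertical_fov': 51.731952187789744, 'cx': 277.1949565067203, 'cy': 207.84407324039825, 'rvec': array([ 0.61403078, -2.68199953,  1.13998846]), 'tvec': array([0.56686891, 0.13812462, 0.62798307])}
0.1 [ 0.15414285 -0.57964751  0.30322117] [-1.79935222e+02 -1.67514488e-02  1.48869706e+01]
```

View pics/top0.png

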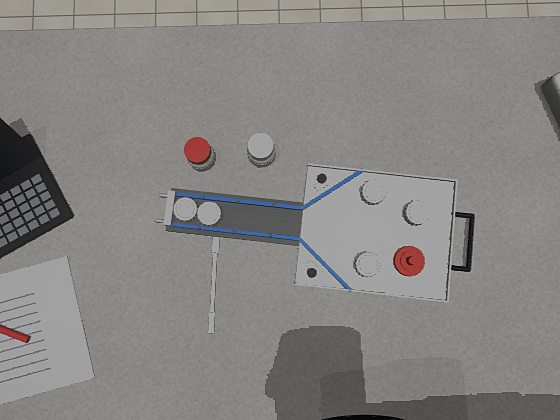

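View pics/side0.png

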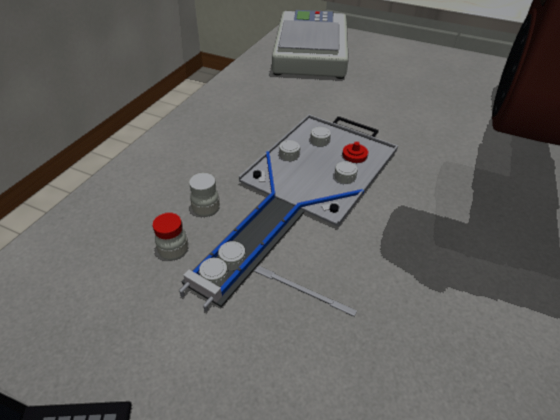

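The top view shows the white caps at about (374,191), (417,212) and (368,263), with the red cap at (408,261). The gate is near (301,224), the queued caps at (186,208) and (209,213), the pots at (198,150) and (261,148), and the spatula at (214,285). The side view agrees.

```bash
cat > h.py <<'E'
import numpy as np, cv2
from plant import robot
def cam(n):
    c=robot.get_calibration(n); f=210/np.tan(np.radians(c["vertical_fov"]/2))
    return np.array([[f,0,c["cx"]],[0,f,c["cy"]],[0,0,1.]]),cv2.Rodrigues(c["rvec"])[0],np.array(c["tvec"])
def ray(n,px,z):
    K,R,t=cam(n); C=-R.T@t
    d=np.linalg.solve(K,np.c_[np.atleast_2d(px),np.ones(len(np.atleast_2d(px)))].T).T@R
    return C+d*((z-C[2])/d[:,2])[:,None]
def proj(n,P):
    K,R,t=cam(n); return cv2.projectPoints(np.float64(P),cv2.Rodrigues(R)[0],t,K,None)[0][:,0]
E
python3 - <<'E'
from h import *
im=cv2.imread("pics/top0.png")
hsv=cv2.cvtColor(im,cv2.COLOR_BGR2HSV)
# deck: bright + closed
m=((hsv[...,2]>165)&(hsv[...,1]<40)).astype(np.uint8)
m|=cv2.inRange(hsv,(100,120,60),(130,255,255))//255
m[:,:285]=0; m[:120]=0; m[320:]=0; m[:,470:]=0
m=cv2.morphologyEx(m,cv2.MORPH_CLOSE,np.ones((9,9)))
m=cv2.morphologyEx(m,cv2.MORPH_OPEN,np.ones((15,15)))
c=max(cv2.findContours(m,0,2)[0],key=cv2.contourArea)
box=cv2.boxPoints(cv2.minAreaRect(c)); 
W=ray("top",box,.019)[:,:2]; print(box,W,[np.linalg.norm(W[i]-W[i-1]) for i in range(4)])
print("queued",ray("top",[[186,208],[209,213]],.032),"gate",ray("top",[[302,208],[300,240]],.02))
for n,s in(("top",0),("side",0)):
    print(n,"cam",-cam(n)[1].T@cam(n)[2])
b=im[150:310,150:480]; cv2.imwrite("pics/crop.png",cv2.resize(b,None,fx=2.4,fy=2.4,interpolation=2))
print("pts",ray("top",[[374,191],[417,212],[368,263]],.034), ray("top",[[408,261]],.03),ray("top",[[213,240],[211,332]],.0))
print("pots",ray("top",[[198,150],[261,148]],.062))
E
```

```text
[[306. 165.]
 [328. 165.]
 [328. 200.]
 [306. 200.]] [[0.68184334 0.04785675]
 [0.68099332 0.01051226]
 [0.6208708  0.01243375]
 [0.62168226 0.04947666]] [np.float64(0.06018289277704135), np.float64(0.03735416689759465), np.float64(0.06015321171049412), np.float64(0.037051799486550845)]
queued [[0.61059351 0.24992332 0.032     ]
 [0.60137575 0.21164112 0.032     ]] gate [[0.60807481 0.05660928 0.02      ]
 [0.5542396  0.06134699 0.02      ]]
top cam [0.48175766 0.09221976 0.92857274]
side cam [0.36335095 0.56713415 0.53020416]
pts [[ 0.63200399 -0.06294367  0.034     ]
 [ 0.59535445 -0.13219804  0.034     ]
 [ 0.5131897  -0.0481204   0.034     ]] [[ 0.51526146 -0.11427554  0.03      ]] [[0.55894759 0.20927418 0.        ]
 [0.40464935 0.21349155 0.        ]]
pots [[0.70130377 0.22511079 0.062     ]
 [0.70225978 0.12237831 0.062     ]]
```

View pics/crop.png

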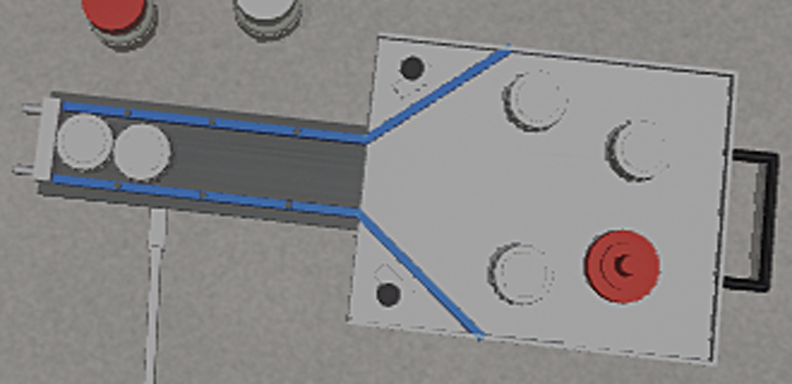

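The crop (2.4x, offset 150) shows the deck corners at about (380,38), (733,74), (713,362) and (347,322), and the gate's inner ends at (367,140) and (360,212). The cap tops are near (536,98), (642,148) and (524,272), with the red cap at (622,266).

```bash
cat > fit.py <<'E'
from h import *
cr=lambda p:np.array(p,float)/2.4+150
px=cr([[380,38],[733,74],[713,362],[347,322],[367,140],[360,212],[66,107],[54,179]])
T=np.array([[100,0],[100,-250],[-100,-250],[-100,0],[24,0],[-24,0],[24,200],[-24,200]])/1e3
W=ray("top",px,.020)[:,:2]
w=np.array([1,1,1,1,1,1,0,0])>0
def kabsch(T,W):
    a,b=T.mean(0),W.mean(0); U,S,V=np.linalg.svd((T-a).T@(W-b)); R=V.T@np.diag([1,np.linalg.det(V.T@U.T)])@U.T
    return R,b-R@a
R,g=kabsch(T[w],W[w])
E
python3 - <<'E'
from fit import *
print("g",g,"yaw",np.degrees(np.arctan2(R[1,0],R[0,0])))
print("tray coords of measured (mm)\n",np.round(((W-g)@R)*1e3,1))
def t(p,z): return np.round((ray("top",p,z)[:,:2]-g)@R*1e3,1)
print("caps",t(cr([[536,98],[642,148],[524,272]]),.036),"red",t(cr([[622,266]]),.027),"queued",t(cr([[84,141],[141,153]]),.032))
print("side check: caps z.036",t.__name__, np.round((ray("side",[[290,147],[320,132],[347,168]],.036)[:,:2]-g)@R*1e3,1))
print("side queued",np.round((ray("side",[[213,267],[232,251]],.032)[:,:2]-g)@R*1e3,1))
E
```

```text
g [0.58156885 0.05799362] yaw -7.542068291782511
tray coords of measured (mm)
 [[  99.5   -1. ]
 [ 100.8 -249.9]
 [-100.3 -250.5]
 [-101.3    0.9]
 [  26.1    0.5]
 [ -24.8    0. ]
 [  26.2  213.7]
 [ -25.4  215.3]]
caps [[  65.7 -111.9]
 [  39.  -187. ]
 [ -54.4 -114.5]] red [[ -42.4 -182. ]] queued [[  2.2 195.6]
 [ -1.8 155.2]]
side check: caps z.036 t [[  62.4 -108.7]
 [  39.1 -185.2]
 [ -57.6 -111.9]]
side queued [[  3.5 196.7]
 [ -1.  157.5]]
```

```bash
python3 - <<'E'
from h import *
robot.set_gripper(.020)
robot.move_pose([.40,-.25,.13],[180,0,40])
robot.line_to([.40,-.25,.085])
print(robot.line_to([.40,-.25,.060],vel=.015,guard=3))
o=robot.observe(); print(robot.tip_reach,o["tool_pos"],o["ft_force"],o["gripper_width"],o["time"])
robot.line_to([.40,-.25,.13])
from fit import g,R
# reachability dry run
Rr=lambda p:g+R@np.array(p)
for p,yaw in(([.103,-.135],-35+180),([-.092,-.14],30),([0,.08],82),([0,-.12],82)):
    for y in(yaw,yaw-180):
        q=robot.ik([*Rr(p),.1],[180,0,y]); print(p,y,None if q is None else np.round(q))
E
```

```text
True
0.0726 [ 0.39996001 -0.24996471  0.07277914] [-1.07830078  1.37253821  6.62714349] 0.020117550781629353 3.7417
[0.103, -0.135] 145 [-19.  22.   2.  71.   0.  16.]
[0.103, -0.135] -35 [ -19.   22.    2.   71.    0. -164.]
[-0.092, -0.14] 30 [-24. -12. -33.  69.   0. 126.]
[-0.092, -0.14] -150 [-24. -12. -33.  69.   0. -54.]
[0, 0.08] 82 [  1.  11. -10.  69.   0.  99.]
[0, 0.08] -98 [  1.  11. -10.  69.   0. -81.]
[0, -0.12] 82 [-19.   4. -17.  68.   0.  79.]
[0, -0.12] -98 [ -19.    4.  -17.   68.    0. -101.]
```

```bash
cat > push.py <<'E'
from fit import *
Z=.0973; UP=.135; D=.0283
w=lambda p,z:[*(g+R@np.array(p)),z]
def push(a,b,vel=.06):
    """push the cap whose centre is at tray point a until it is at b"""
    a,b=np.array(a),np.array(b); d=(b-a)/np.linalg.norm(b-a); dw=R@d
    yaw=np.degrees(np.arctan2(dw[1],dw[0])); s=a-d*.046; e=b-d*D
    robot.move_pose(w(s,UP),[180,0,yaw]); robot.line_to(w(s,Z),vel=.1)
    hit=robot.line_to(w(e,Z),vel=vel,guard=10)
    o=robot.observe(); print("hit",hit,np.round((o["tool_pos"][:2]-g)@R*1e3,1),np.round(o["ft_force"],1),o["time"])
    if hit: return False
    robot.line_to(w(e-d*.010,Z),vel=.06); robot.line_to(w(e-d*.012,UP),vel=.15)
    return True
E
python3 - <<'E'
from push import *
push([-.056,-.113],[0,-.070])
cv2.imwrite("pics/t1.png",cv2.resize(robot.grab_frame("top")[150:310,150:480],None,fx=2.4,fy=2.4))
cv2.imwrite("pics/s1.png",robot.grab_frame("side"))
E
```

```text
hit False [-22.6 -87.4] [0.6 0.2 0.3] 7.225
```

View pics/s1.png

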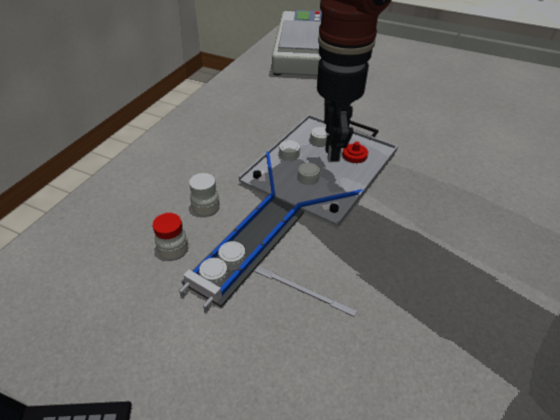

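The swept cap now sits near (308,169), upright and on the midline, and nothing else has moved. I'll check it numerically and then push it through the gate.

```bash
python3 - <<'E'
from push import *
p=(ray("side",[[308,168]],.036)[0,:2]-g)@R; print(np.round(p*1e3,1))
if abs(p[0])<.006 and abs(p[1]+.07)<.012:
    push([0,-.070],[0,.106])
    cv2.imwrite("pics/s2.png",robot.grab_frame("side"))
E
```

```text
[  1.4 -72.4]
hit False [ 0.  77.6] [-0.4 -0.3 -0.6] 12.8417
```

View pics/s2.png

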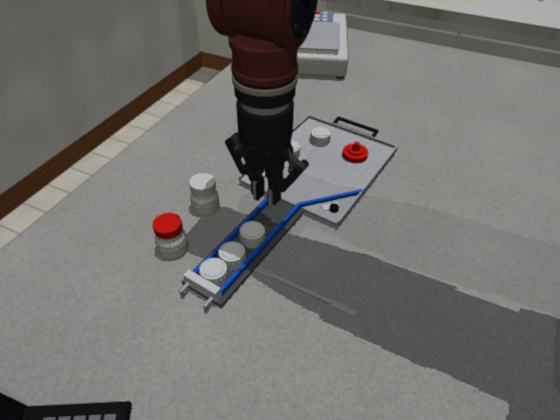

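The first cap is in the track at about (252,233), flat and next to the queue. Cap A is next.

```bash
python3 - <<'E'
from push import *
p=(ray("side",[[252,229]],.032)[0,:2]-g)@R; print(np.round(p*1e3,1))
if push([.064,-.111],[0,-.070]) and push([0,-.070],[0,.064]):
    cv2.imwrite("pics/s3.png",robot.grab_frame("side"))
E
```

```text
[  0.3 104.2]
hit False [ 24.  -85.5] [-0.2  1.1 -0. ] 17.0417
hit False [ 0.  35.6] [-0.3  0.5 -0.8] 21.8667
```

View pics/s3.png

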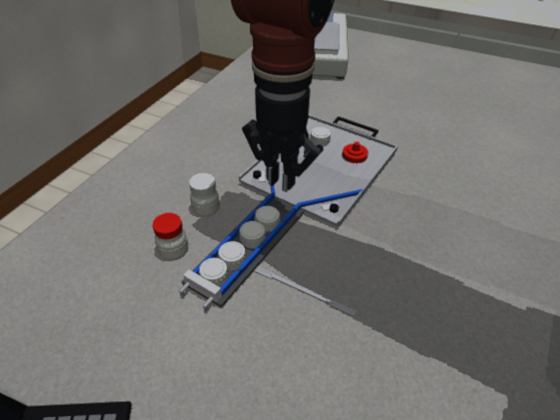

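The second cap is in the track at about (267,215), and the red cap hasn't moved. Cap B is last, pushed to 25 mm past the gate. Then I'll retract and look.

```bash
python3 - <<'E'
from push import *
if push([.039,-.186],[0,-.070]) and push([0,-.070],[0,.026]):
    robot.move_pose([.40,-.25,.25],[180,0,40])
    cv2.imwrite("pics/s4.png",robot.grab_frame("side")[100:310,170:450].repeat(2,0).repeat(2,1))
    cv2.imwrite("pics/t4.png",cv2.resize(robot.grab_frame("top")[130:340,150:480],None,fx=2.4,fy=2.4))
E
```

```text
hit False [  9.1 -97. ] [0.3 1.  0.3] 26.6583
hit False [ 0.1 -2.5] [-0.4 -0.5  0.8] 30.3333
```

View pics/s4.png

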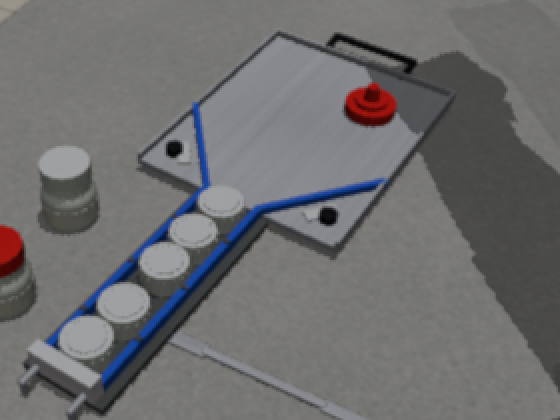

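View pics/t4.png

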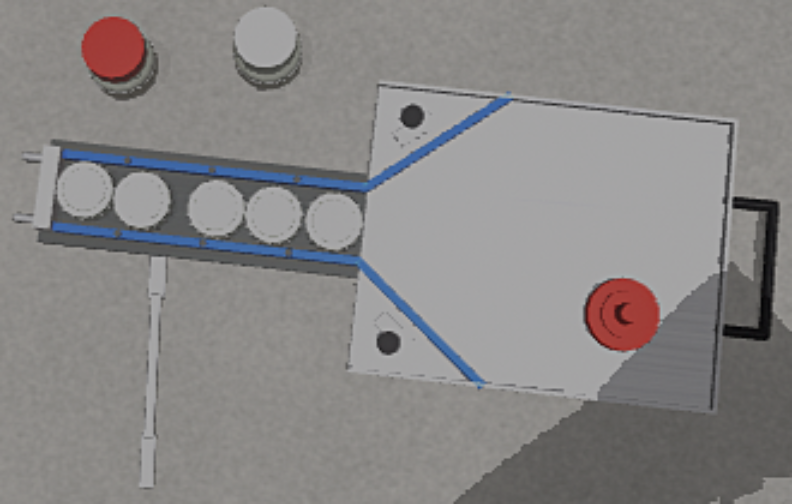

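All five caps are in the track, the red cap is where it started, and the bystanders haven't moved. The last cap is close to the edge at crop (334,221), so I'll measure it and nudge it a few mm further in.

```bash
python3 - <<'E'
from push import *
pt=np.array([[334,221],[274,214],[216,208]])/2.4+[150,130]
ps=np.array([[221,202],[193,232]])/2+[170,100]
for z in(.032,.036):
    print(z,*[np.round((ray(n,p,z)[:,:2]-g)@R*1e3,1).tolist() for n,p in(("top",pt),("side",ps))])
push([0,.022],[0,.031],vel=.03)
robot.move_pose([.40,-.25,.25],[180,0,40])
cv2.imwrite("pics/t5.png",cv2.resize(robot.grab_frame("top")[130:340,150:480],None,fx=2.4,fy=2.4))
E
```

```text
0.032 [[-1.0, 21.0], [-0.7, 62.6], [-1.0, 103.0]] [[-2.2, 25.2], [-2.6, 67.7]]
0.036 [[-1.4, 21.0], [-1.2, 62.5], [-1.4, 102.6]] [[-4.5, 28.9], [-4.8, 71.0]]
hit False [-0.   2.6] [ 0.8 -0.3  0.8] 35.4083
```

View pics/t5.png

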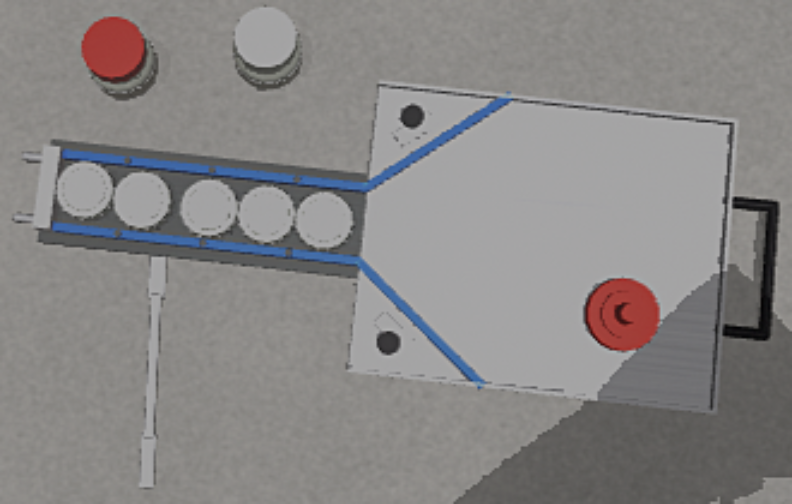

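The last cap is now at (323,220), with dark track floor showing between it and the gate edge. All three caps are in the track, so I'm handing in.

```bash
python3 -c "
from plant import robot
print(robot.job_done())"
```

```text
the job is handed in; nothing more can be done
None
```

All three white caps are in the track behind the two queued ones, the red cap is still on the deck, and nothing else looked disturbed in the final picture; I handed the job in at about 37 s of the 72 s, and no verdict came back.

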